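# Clamp the microscope tube in the V-block

## Task

Lay the black microscope tube with the brass bands in the V-block and slide it gently endways until it is felt to press on the orange end stop. Then let go of it, swing the yellow clamp strap over it and press the strap's red handle down until the rubber pad grips the tube firmly but not hard, so that the tube stays clamped against the stop. Leave the grey spare tube and the other things on the bench where they are.

Things in the scene. Friction and masses are not known exactly. Their poses are not given: they have to be found in the camera images.
- tube_center (a point): Centre (half-way along, on the axis) of the loose black tube with brass bands: a plain cylinder 32 mm in diameter, 140 mm long, 0.15 to 0.31 kg, both ends alike; x runs along its axis. It starts lying in one of the two places of the tray.
- tube: The same black tube; origin on its underside, 16 mm below the centre as it lies.
- spare_center (a point): Centre of the loose grey spare tube with blue bands, same size, a bystander in the tray's other place; x along its axis.
- tray: Flat blue tray 170 x 170 mm, fixed; origin under its centre, floor 6 mm above the bench. The tubes lie on the floor along its x, 90 mm apart, between low white lugs (6 mm high, 43 to 57 mm either side of the tube's middle, 13 to 18 mm off its axis); the middle 80 mm of each tube is free at the sides.
- fixture: V-block fixture, fixed; origin under the middle between its two V supports. x runs along the V towards the end stop, z up, y towards the strap's hinge. Base plate 12 mm thick, x -105 to 115, y -65 to 65 mm. The steel supports (90 degree V, 20 mm thick, 74 mm wide, 52 mm high) are at x -50 and +50 mm; the 80 mm between is open to the base plate, room for fingers.
- v_axis (a point): Point 50 mm above the fixture's origin, through which the axis of the tube passes when seated in the V; axes as fixture. A tube against the stop has its centre 5 to 6 mm towards +x of this point. Sliding the tube along the V takes 1 to 4 N when only its weight rests there, and more, in step, when it is also held down.
- bumper: Orange end stop, 18 mm across, in a dark bracket (70 mm high); origin at the middle of its face, at rest at x 75, y 0, z 50 mm of the fixture, facing -x. Sprung: it yields from 0.8 N, 1 mm for each 4 N, 5 mm at most. A push of 3 to 6 N is right, 18 N too hard.
- handle (a point): Middle of the strap's red handle bar, 12 mm in diameter, free length 50 mm, parallel to the fixture's x, sticking out of the strap towards -x, at x -85 mm of the fixture. It moves on a circle of 105 mm radius about the hinge line (y 50, z 80 mm of the fixture). It can be pinched across and turns in the jaws.
- strap: Yellow strap; origin on the hinge line at x -50, y 50, z 80 mm of the fixture (dark hinge cheeks up to 90 mm high); its -y points to the handle. It starts leaning back to the fixture's +y side, 40 to 60 degrees past upright, and swings over to the -y side; level = handle at z 80 mm. The hinge drags steadily (0.45 N m, about 4 N at the handle), so the strap stays where left and keeps the pad pressed.
- pad_place (a point): Middle of the strap 50 mm from the hinge, above a sprung rubber pad (6 N per mm) on a screw left at random: it meets the seated tube with the strap anywhere within 7 degrees of level. Pushing straight down on the handle takes 4 N while the strap only drags, then 1.4 N more per mm from where the pad meets the tube. 8 to 9 N (pad about 9 N) is a firm clamp, 12 N too hard.
- bottle: Amber bottle, 60 mm across, 150 mm high, a bystander; origin under its centre.
- jar: White jar with green cap, 60 mm across, 60 mm high, a bystander; origin under its centre.
- beaker: White cup, 70 mm across, 85 mm high, a bystander; origin under its centre.
Things that resemble listed ones, but are neither listed nor needed, are in the scene too. What is shaped like the tube but pink is not meant.

How it is judged:
On the way, in this order (a step that is already met when the one before it is completed fails the run):
1. the tube lies centred in the V and presses on the end stop with more than 1.5 N (y of tube_center in the frame of v_axis between -0.002 and 0.002 m and z of tube_center in the frame of v_axis between -0.003 and 0.002 m and angle between the x axis of tube_center and the x axis of fixture, either way round below 0.04 rad and contact force between tube and bumper above 1.5 N), for 0.2 s.
2. with the tube still against the stop, the strap's pad presses on it with more than 5 N (y of tube_center in the frame of v_axis between -0.002 and 0.002 m and z of tube_center in the frame of v_axis between -0.003 and 0.002 m and angle between the x axis of tube_center and the x axis of fixture, either way round below 0.04 rad and x of tube_center in the frame of v_axis between 0.0025 and 0.01 m and z of handle in the frame of fixture below 0.1 m and contact force between strap and tube above 5 N), for 0.2 s.
At the end, for the whole second after the job is handed in: Tube in the V (axis within 2 mm sideways, +2/-3 mm in height, 0.04 rad), its end at the stop (centre 2.5 to 10 mm stopwards of the V's middle point), strap down (handle below 100 mm) with its pad still pressing on the tube by more than 5 N, all at rest (all of step 2 and linear speed of tube below 0.01 m/s and angular speed of strap below 0.05 rad/s); the robot touches nothing.
It fails at once if the tube is pushed on the end stop with more than 18 N (contact force between tube and bumper above 18 N).
It fails at once if the strap presses on the tube with more than 16 N (contact force between strap and tube above 16 N).
It fails at once if the tube bears on the fixture with more than 45 N in all (contact force between tube and fixture above 45 N).
It fails at once if the spare tube or another bystander is moved by more than 25 mm (distance of any of spare_center, bottle, jar, beaker from where it was at the start of the episode above 0.025 m).
It also fails if it takes over 72 s, if anything falls off the work surface, if the arm or the gripper's body presses on something with over 40 N, if the wrist force passes 120 N, or if a joint passes its speed limit or range.

## Robot

A 6-joint arm with a two-finger parallel gripper is mounted at the origin on the work surface. World frame = base frame: x ahead of the robot, y to its left, z up, the work surface at z = 0. Lengths are in m, angles in rad, forces in N, time in s.
With the tool pointing down it reaches from about 0.425 to 0.95 m from the base axis. Payload 3.5 kg.
Tool frame: the origin (TCP) lies midway between the tips of the shut fingers; the grasp point (between the pads) lies 19 mm behind it; z points along the fingers, y is the line along which they close (so a half turn about z gives the same grasp; the last joint's range is limited). The gripper opens to 85 mm and grips with 20 to 120 N. Pads are 22 mm wide; open, the fingers measure 114 mm over their backs; the gripper's body (76 mm by 85 mm) begins 54 mm behind the grasp point. The pads swing forward as they close: fully open they stand 13 mm farther back than shut.
Start: joints at [1.07, 0.286, 1.577, -0, 1.279, -0.15], TCP at [0.232, 0.634, 0.231] pointing down, gripper open.
Joint ranges: [-2.77, 2.77], [-0.9, 2.22], [0.21, 2.48], [-1.53, 4.67], [0.24, 2.81], [-2.84, 2.84]. Speed limits (rad/s): [2.79, 2.79, 3.14, 3.14, 3.14, 3.14].

## Interface

Orientations are given as a unit quaternion [x, y, z, w].
In Python, from plant import get_state, read_camera, ctrl gives the robot as it stands.
- The arm moves only by the shell command python3 -m crank 'ROWS' [FORCE]. ROWS is JSON, a list of rows, each a list of 3 entries, a list of its own where there are three numbers: the shift along the tool's x, y, z in mm, then the turn about the tool's z in degrees, then the closure in counts, from 0 (fully open) to 255 (shut). In form: [[[tx, ty, tz], yaw, claw], ...]. A call has 1 to 10 rows; each row is the pose to reach, as a shift and turn from the pose commanded when the call began, along the tool's axes at that moment; what a row does not reach only later rows make up. A row lasts 1/10 s, in which the tool goes at most 50 mm and 8.59 degrees, less where a joint would pass 70% of its speed; a pose out of reach is approached as far as the arm can. A call with a gripper value outside its range is refused whole. The fingers move at their own pace and stop on an object; FORCE is the grip in N (left out, the last holds). Time passes only in rows, so rows that repeat a pose let the fingers close. It gives the time, the measured TCP pose, the force, the opening and the grip force at its end, in the units of the state.
- get_state(): the state, without advancing time (a new reading comes with each control period).
- read_camera(name): name is "scene" or "top" or "wrist"; returns a dict with "frame" (480x640x3 uint8, blue, green, red), "range_z" (480x640 float32, m along the optical axis (not along the pixel's ray), 0 where there is no reading), "vfov" (degrees; the focal length in pixels is half the picture's height over the tangent of half this angle, whatever the lens; pixels are square), "cx", "cy" (the principal point, pixels), "origin" and "orientation" of the camera in the world. Camera axes: x right, y down, z forward; pixel columns grow to the right and rows downward; lengths in m; the calibration is good to about 2 mm. A picture is of the moment at which its call begins.
- ctrl.sign_off(): hands the job in; it is judged then, once.
The state is a dict: "time": time; "qpos": joint angles; "dq": joint speeds; "joint_efforts": joint torques, N m; "eef_pos": TCP position; "tcp_rot": TCP orientation; "contact_force": force on the tool from outside, world axes, zero at the start; "wrist_torque": the same for the moment, N m; "opening": opening from 0.0 (shut) to 1.0 (fully open); "finger_force": force on a finger pad.
Only numpy, scipy, OpenCV 4.12 (cv2) and the standard library are available. Lean on these libraries where they do the work, as an engineer would, in place of code of your own. Each camera call takes 0.05 s, during which the arm holds its last target. There are 200 camera calls.

## Working session

There is one attempt and no reset: what is moved stays moved. The work goes in short steps, Python scripts to look and compute and a shell command to move; the robot and the scene stay as the last step left them, time stands still between calls to the robot, and variables do not carry over. Pictures are saved under pics/ and viewed, at most 10 in all, crops included, and the job is handed in when it is done.

```bash
mkdir -p pics; ls
cat > h.py <<'E'
import numpy as np, cv2
from scipy.spatial.transform import Rotation as R
from plant import get_state, read_camera, ctrl
def cam(n, save=None):
    c=read_camera(n)
    if save: cv2.imwrite('pics/'+save,c['frame']); np.savez('pics/'+save+'.npz',**c)
    return c
def f_(c): return 240/np.tan(np.radians(float(c['vfov']))/2)
def ray(c,u,v):
    d=np.stack([(np.asarray(u,float)-c['cx'])/f_(c),(np.asarray(v,float)-c['cy'])/f_(c),np.ones(np.shape(u))],-1)
    return R.from_quat(c['orientation']).apply(d.reshape(-1,3))
def plane(c,u,v,z):
    d=ray(c,u,v); o=np.array(c['origin']); return o+d*((z-o[2])/d[:,2])[:,None]
def cloud(c):
    v,u=np.mgrid[:480,:640]; z=np.asarray(c['range_z'])
    P=np.array(c['origin'])+ray(c,u.ravel(),v.ravel())*z.ravel()[:,None]
    P[z.ravel()<=0]=np.nan
    return P.reshape(480,640,3)
E
python3 - <<'E'
from h import *
for n in ['top','scene']:
    c=cam(n,n+'1.png'); print(n,c['origin'],c['orientation'],c['vfov'],c['cx'],c['cy'])
s=get_state();print(s['time'],s['eef_pos'],s['tcp_rot'],s['contact_force'])
E
```

```text
pics
top [0.39223375 0.07746525 1.03018183] [ 0.71113701 -0.69600222  0.0699812  -0.07048187] 45.02832771502179 306.5884241575513 241.3998074697105
scene [1.07359201 0.52799412 0.63808536] [ 0.37144105  0.82567313 -0.3882343  -0.17195799] 50.2549553758701 330.5936037676217 232.24486672340342
0.1 [0.2316324  0.6333893  0.23007135] [ 1.74486513e-01  9.84658987e-01 -1.00861624e-03 -3.45874535e-04] [-0.73147539  0.81476488 -0.273755  ]
```

View pics/top1.png

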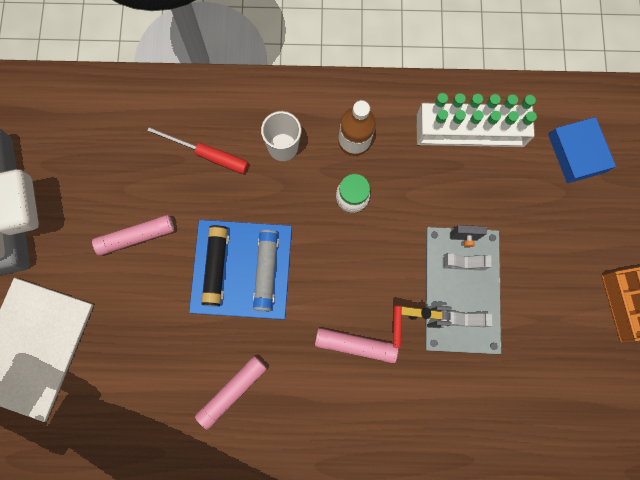

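View pics/scene1.png

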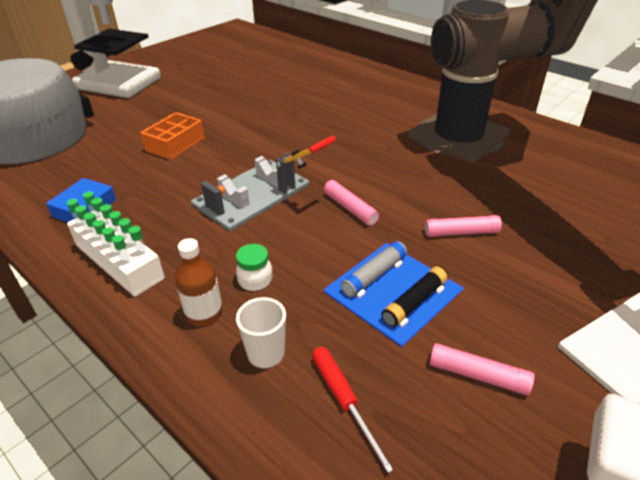

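The top view shows the black tube at (215,265) and the grey spare at (265,270) on the blue tray. The fixture plate is around (463,290), with the orange stop at (469,242). The strap leans left, with its red handle at (398,327). The scene view agrees with this.

Run:
```python
from h import *
for n in ['top','scene']:
    c=dict(np.load(f'pics/{n}1.png.npz')); im=c['frame']; P=cloud(c)
    hsv=cv2.cvtColor(im,cv2.COLOR_BGR2HSV); H,S,V=[hsv[...,i].astype(int) for i in range(3)]
    X,Y,Z=P[...,0],P[...,1],P[...,2]
    print(n,'bench z',np.nanmedian(Z[380:420,420:560]) if n=='top' else '')
    # tube: points higher than 18mm in tray region
    t=(Z>.020)&(Z<.045)&(X>.24)&(X<.45)&(Y>.12)&(Y<.30)
    nl,lab,st,ce=cv2.connectedComponentsWithStats(t.astype(np.uint8))
    for i in range(1,nl):
        if st[i,4]<150: continue
        q=P[lab==i]; xy=q[:,:2].astype(np.float32); r=cv2.minAreaRect(xy)
        print('tubepc',ce[i],r,'z98',np.percentile(q[:,2],98), 'V',np.median(V[lab==i]))
    # plate
    t=(Z>.005)&(Z<.018)&(X>.2)&(X<.5)&(Y>-.32)&(Y<-.08)&(S<70)
    r=cv2.minAreaRect(P[t][:,:2].astype(np.float32)); print('plate',r,np.median(Z[t]))
    for nm,m in dict(orange=(H>5)&(H<16)&(S>180)&(V>120)&(X>.2)&(X<.6)&(Y>-.35)&(Y<-.1),red=((H<4)|(H>176))&(S>180)&(V>120)&(Y<-.03),yellow=(H>17)&(H<30)&(S>150)&(V>120)&(Y<-.03)).items():
        nl,lab,st,ce=cv2.connectedComponentsWithStats(m.astype(np.uint8))
        for i in range(1,nl):
            if st[i,4]<12: continue
            q=P[lab==i]; print(nm,ce[i].round(),st[i,4],np.nanmedian(q,0).round(4),np.nanpercentile(q,3,axis=0).round(3),np.nanpercentile(q,97,axis=0).round(3))
    # supports
    t=(Z>.036)&(Z<.056)&(X>.2)&(X<.5)&(Y>-.30)&(Y<-.08)&(S<60)
    nl,lab,st,ce=cv2.connectedComponentsWithStats(t.astype(np.uint8))
    for i in range(1,nl):
        if st[i,4]<12: continue
        q=P[lab==i]; print('sup',ce[i].round(),st[i,4],cv2.minAreaRect(q[:,:2].astype(np.float32)),np.percentile(q[:,2],[5,95]))
```

```text
top bench z -0.0001306755224360634
tubepc [229.64781491 392.90231362] ((0.33333659172058105, 0.2036181390285492), (0.0313718356192112, 0.14064505696296692), 46.6124153137207) z98 0.0340268080278333 V 220.0
plate ((0.45493635535240173, -0.195326030254364), (0.13104985654354095, 0.093000128865242), 88.42538452148438) 0.011814847556504082
orange [468. 243.] 31 [ 0.5915 -0.1955  0.0567] [ 0.588 -0.205  0.052] [ 0.595 -0.192  0.06 ]
red [397. 327.] 276 [ 0.4412 -0.0593  0.1459] [ 0.415 -0.064  0.142] [ 0.472 -0.055  0.149]
yellow [411. 312.] 159 [ 0.4666 -0.0846  0.1289] [ 0.461 -0.102  0.115] [ 0.473 -0.068  0.14 ]
yellow [436. 315.] 81 [ 0.4654 -0.13    0.0962] [ 0.46  -0.14   0.089] [ 0.471 -0.12   0.105]
sup [455. 318.] 151 ((0.46401718258857727, -0.17395858466625214), (0.03016618825495243, 0.020211169496178627), 86.64116668701172) [0.03763348 0.05377359]
sup [482. 320.] 232 ((0.46265676617622375, -0.21707314252853394), (0.03192397207021713, 0.019641445949673653), 87.71829986572266) [0.03766103 0.05348878]
sup [432. 325.] 17 ((0.4507744312286377, -0.13500134646892548), (0.010759267024
[... 287 characters left out ...]
1245117, -0.19256629049777985), (0.13468874990940094, 0.09110678732395172), 88.06554412841797) 0.012081282627037171
orange [221. 189.] 24 [ 0.5954 -0.1923  0.0552] [ 0.586 -0.21   0.045] [ 0.599 -0.189  0.06 ]
red [322. 144.] 170 [ 0.444  -0.0543  0.1448] [ 0.227 -0.238 -0.001] [ 0.474 -0.051  0.149]
yellow [297. 155.] 96 [ 0.474  -0.098   0.1149] [ 0.467 -0.133  0.088] [ 0.476 -0.066  0.138]
sup [261. 163.] 142 ((0.4651355743408203, -0.21395622193813324), (0.024902256205677986, 0.03239639103412628), 1.284968614578247) [0.03749546 0.05262197]
sup [283. 176.] 182 ((0.4696712791919708, -0.1545996367931366), (0.03243688493967056, 0.054546523839235306), 2.638108730316162) [0.03660887 0.05407724]
```

Run:
```python
from h import *
for n in ['top','scene']:
    c=dict(np.load(f'pics/{n}1.png.npz')); im=c['frame']; P=cloud(c)
    hsv=cv2.cvtColor(im,cv2.COLOR_BGR2HSV); S=hsv[...,1].astype(int);H=hsv[...,0]
    X,Y,Z=P[...,0],P[...,1],P[...,2]
    def comps(t,nm,mn=100):
        nl,lab,st,ce=cv2.connectedComponentsWithStats(t.astype(np.uint8))
        for i in range(1,nl):
            if st[i,4]<mn: continue
            q=P[lab==i]; print(n,nm,ce[i].round(),st[i,4],cv2.minAreaRect(q[:,:2].astype(np.float32)),'z98',np.percentile(q[:,2],98).round(4))
    roi=(X>.42)&(X<.68)&(Y>.1)&(Y<.33)
    comps((Z>.018)&(Z<.045)&roi,'tube')
    t=(H>100)&(H<125)&(S>150)&(Z<.012)&roi; comps(t,'tray',1000)
    roi=(X>.38)&(X<.72)&(Y>-.32)&(Y<-.08)
    comps((Z>.006)&(Z<.018)&(S<70)&roi,'plate',500)
    comps((Z>.03)&(Z<.058)&(S<60)&roi,'sup',50)
    comps((Z>.06)&(Z<.10)&(S<90)&roi,'dark',20)
    t=((H<4)|(H>176))&(S>180)&(Z>.1)&(Y<-.03)&(Y>-.1); q=P[t]; m=q.mean(0); d=np.linalg.svd(q-m)[2][0]; e=(q-m)@d
    print('handle',np.median(q,0),d,np.percentile(e,[2,98]))
```

```text
top tube [214. 266.] 1466 ((0.5486793518066406, 0.24204713106155396), (0.03298930078744888, 0.14074581861495972), 87.51217651367188) z98 0.0402
top tube [265. 270.] 1453 ((0.5418519973754883, 0.15242259204387665), (0.0321398563683033, 0.14015474915504456), 87.28372192382812) z98 0.0399
top tray [242. 264.] 4863 ((0.5476580262184143, 0.19713038206100464), (0.1698196828365326, 0.16890044510364532), 87.16619110107422) z98 0.0093
top plate [463. 293.] 7073 ((0.5182782411575317, -0.19745376706123352), (0.13131234049797058, 0.21992909908294678), 88.28094482421875) z98 0.0159
top sup [465. 235.] 138 ((0.6064893007278442, -0.19750986993312836), (0.04955770820379257, 0.015065074898302555), 72.38301086425781) z98 0.0574
top sup [468. 261.] 547 ((0.5630421042442322, -0.19859087467193604), (0.07500363886356354, 0.02150268852710724), 88.49626159667969) z98 0.054
top sup [471. 319.] 486 ((0.4632555842399597, -0.19590485095977783), (0.07428739964962006, 0.020238136872649193), 87.91010284423828) z98 0.0547
top dark [471. 230.] 273 ((0.6131967306137085, -0.1999371349811554), (0.049678951501846313, 0.
[... 1174 characters left out ...]
.0534
scene sup [213. 200.] 210 ((0.6184788942337036, -0.1946949064731598), (0.015946658328175545, 0.050388481467962265), 4.958156585693359) z98 0.0574
scene dark [283. 165.] 220 ((0.4688672721385956, -0.1403806209564209), (0.02554665319621563, 0.033842187374830246), 87.65605926513672) z98 0.0911
scene dark [301. 164.] 21 ((0.4714816212654114, -0.08947109431028366), (0.00929600652307272, 0.012895733118057251), 83.29273223876953) z98 0.0993
scene dark [210. 189.] 168 ((0.6168519258499146, -0.19687552750110626), (0.054138027131557465, 0.014371541328728199), 88.72418212890625) z98 0.0718
handle [ 0.44626399 -0.05395583  0.14541987] [ 0.99962308 -0.02730347  0.00286643] [-0.03182516  0.02895005]
```

```bash
cat >> h.py <<'E'
def to(x,y,z,ya=None):
    "shift (mm, tool axes) and yaw (deg) from measured pose to TCP x,y,z with tool-y heading ya deg (mod 180)"
    s=get_state(); r=R.from_quat(s['tcp_rot']); d=r.inv().apply(np.array([x,y,z])-s['eef_pos'])*1e3
    m=r.as_matrix(); a=np.degrees(np.arctan2(m[1,1],m[0,1])); t=0
    if ya is not None: t=-((ya-a+90)%180-90)
    print('shift',d.round(1),'yaw',round(t,2),'| toolx heading',np.degrees(np.arctan2(m[1,0],m[0,0])).round(2),'tool z',m[:,2].round(3))
FX=np.array([.515,-.196]); FY=-1.7
def fix(x,y):
    a=np.radians(FY); return FX+np.array([np.cos(a)*x-np.sin(a)*y,np.sin(a)*x+np.cos(a)*y])
E
python3 -c "
from h import *
to(.55,.244,.2,87.2)"
```

```text
shift [-432.8 -256.2   30.5] yaw -17.3 | toolx heading 159.9 tool z [-0.001 -0.002 -1.   ]
```

```bash
python3 -m crank '[[[-43,-26,3],-2,0],[[-87,-51,6],-4,0],[[-130,-77,9],-6,0],[[-173,-102,12],-8,0],[[-216,-128,15],-10,0],[[-260,-154,18],-12,0],[[-303,-179,21],-14,0],[[-346,-205,24],-16,0],[[-390,-231,27],-17.3,0],[[-433,-256,30],-17.3,0]]' 60
python3 -m crank '[[[0,0,0],0,0],[[0,0,0],0,0],[[0,0,0],0,0]]'
python3 - <<'E'
from h import *
c=cam('wrist','w1.png'); to(.55,.244,.2,87.2); P=cloud(c); Z=P[...,2]
X,Y=P[...,0],P[...,1]
t=((Z>.018)&(Z<.045)&(X>.42)&(X<.68)&(Y>.1)&(Y<.33)).astype(np.uint8)
nl,lab,st,ce=cv2.connectedComponentsWithStats(t)
for i in range(1,nl):
    if st[i,4]>300: q=P[lab==i]; print(ce[i],st[i],cv2.minAreaRect(q[:,:2].astype(np.float32)),np.percentile(q[:,2],98))
print(c['origin'])
E
```

```text
time: 1.1
eef_pos: [0.5487, 0.2458, 0.201]
tcp_rot: [0.024, 1.0, -0.0, -0.0]
contact_force: [0.5, 0.7, 0.5]
opening: 0.998
finger_force: 0.0
time: 1.4
eef_pos: [0.5472, 0.2484, 0.2011]
tcp_rot: [0.024, 1.0, 0.0, -0.001]
contact_force: [0.1, 0.8, -0.1]
opening: 0.997
finger_force: 0.0
shift [-3.1 -4.6  1.3] yaw 0.09 | toolx heading 177.29 tool z [-0.001  0.    -1.   ]
[208.64544681 208.4973617 ] [ 182  132   52  160 5875] ((0.5420945882797241, 0.15514394640922546), (0.03247600421309471, 0.14036163687705994), 87.38597106933594) 0.038925646037133145
[309.52566625 210.69701306] [ 290  134   39  160 5591] ((0.5485427379608154, 0.24446220695972443), (0.03239216282963753, 0.14056941866874695), 87.40714263916016) 0.0390518640607964
[0.46666357 0.25278407 0.34401676]
```

View pics/w1.png

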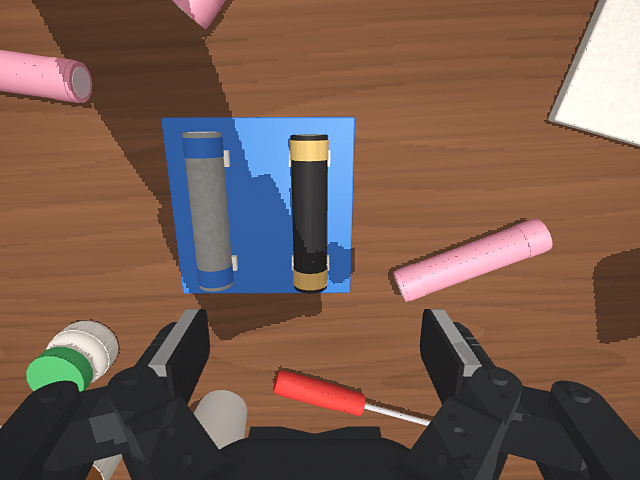

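The wrist view shows the black tube at (309,211), the spare at (209,208) and clear sides for the fingers. It agrees with the earlier estimate.

```bash
python3 -m crank '[[[-2,-4,40],0,0],[[-2,-4,80],0,0],[[-2,-4,120],0,0],[[-2,-4,150],0,0],[[-2,-4,165],0,0],[[-2,-4,174],0,0],[[-2,-4,174],0,0],[[-2,-4,174],0,0]]'
python3 -c "
from h import *
to(.549,.2445,.007,87.3)"
```

```text
time: 2.25
eef_pos: [0.5511, 0.2443, 0.0293]
tcp_rot: [0.024, 1.0, 0.0, 0.001]
contact_force: [-1.0, 0.1, 0.1]
opening: 0.999
finger_force: 0.0
shift [ 2.1  0.1 22.3] yaw -0.06 | toolx heading 177.24 tool z [ 0.003  0.001 -1.   ]
```

```bash
python3 -m crank '[[[1,0,12],0,0],[[1,0,22],0,0],[[1,0,22],0,0],[[1,0,22],0,120],[[1,0,22],0,255],[[1,0,22],0,255],[[1,0,22],0,255],[[1,0,22],0,255],[[1,0,22],0,255],[[1,0,22],0,255]]' 50
python3 -c "
from h import *
to(.549,.2445,.007,87.3)"
```

```text
time: 3.25
eef_pos: [0.5494, 0.2438, 0.0062]
tcp_rot: [0.024, 1.0, 0.0, 0.001]
contact_force: [1.5, -0.1, 2.8]
opening: 0.36
finger_force: 49.8
shift [ 0.5  0.7 -0.8] yaw -0.1 | toolx heading 177.2 tool z [ 0.001  0.    -1.   ]
```

```bash
python3 -m crank '[[[0,0,-20],0,255],[[0,0,-60],0,255],[[0,0,-110],0,255],[[0,0,-160],0,255],[[0,0,-210],0,255],[[0,0,-240],0,255],[[2,-40,-250],0,255],[[4,-90,-250],0,255],[[6,-140,-250],0,255],[[8,-190,-250],0,255]]'
python3 -m crank '[[[2,-50,0],0,255],[[5,-100,0],-0.5,255],[[7,-150,0],-1,255],[[9,-200,0],-1.1,255],[[10,-240,0],-1.1,255],[[10,-250,0],-1.1,255],[[10,-250,0],-1.1,255],[[10,-250,0],-1.1,255]]'
python3 - <<'E'
from h import *
s=get_state(); print(s['eef_pos'],s['contact_force'],s['opening'])
to(*fix(-6,0),.15,90+FY)
c=cam('wrist','w2.png'); P=cloud(c); X,Y,Z=[P[...,i] for i in range(3)]
S=cv2.cvtColor(c['frame'],cv2.COLOR_BGR2HSV)[...,1]
def comps(t,nm,mn):
    nl,lab,st,ce=cv2.connectedComponentsWithStats(t.astype(np.uint8))
    for i in range(1,nl):
        if st[i,4]>=mn: q=P[lab==i]; print(nm,ce[i].round(),st[i,4],cv2.minAreaRect(q[:,:2].astype(np.float32)),np.percentile(q[:,2],98).round(4))
roi=(X>.36)&(X<.72)&(Y>-.34)&(Y<-.06)
comps((Z>.006)&(Z<.018)&(S<90)&roi,'plate',500)
comps((Z>.03)&(Z<.058)&(S<70)&roi,'sup',100)
comps((Z>.06)&(Z<.10)&(S<90)&roi,'dark',100)
comps((Z>.2)&(Z<.32)&(X>.36),'held',300)
E
```

```text
time: 4.25
eef_pos: [0.5303, 0.053, 0.2543]
tcp_rot: [0.024, 1.0, -0.0, -0.001]
contact_force: [1.1, -0.2, -2.7]
opening: 0.356
finger_force: 50.0
time: 5.05
eef_pos: [0.5091, -0.1937, 0.2547]
tcp_rot: [0.015, 1.0, 0.001, -0.001]
contact_force: [-0.0, 0.7, -2.1]
opening: 0.353
finger_force: 50.1
[ 0.50910748 -0.19370326  0.25467034] [-0.01655129  0.66559276 -2.08810835] 0.35250343391344957
shift [ 5.9939e+03 -7.0000e-01  1.1340e+02] yaw 0.01 | toolx heading 178.32 tool z [-0.001  0.002 -1.   ]
plate [296. 149.] 8521 ((0.5180346965789795, -0.19530391693115234), (0.13052552938461304, 0.21889500319957733), 88.33331298828125) 0.0152
plate [365. 238.] 1346 ((0.5595206022262573, -0.13862644135951996), (0.014243586920201778, 0.13162484765052795), 88.20500183105469) 0.0153
sup [448.  88.] 289 ((0.40502676367759705, -0.06666620075702667), (0.016180463135242462, 0.019049936905503273), 79.46304321289062) 0.0338
dark [372. 162.] 904 ((0.4647519588470459, -0.1419457048177719), (0.02327059768140316, 0.03413625434041023), 89.81564331054688) 0.0914
held [314. 328.] 44121 ((0.4954449236392975, -0.19354483485221863), (0.10192317515611649, 0.10172389447689056), 42.295677185058594) 0.3186
```

View pics/w2.png

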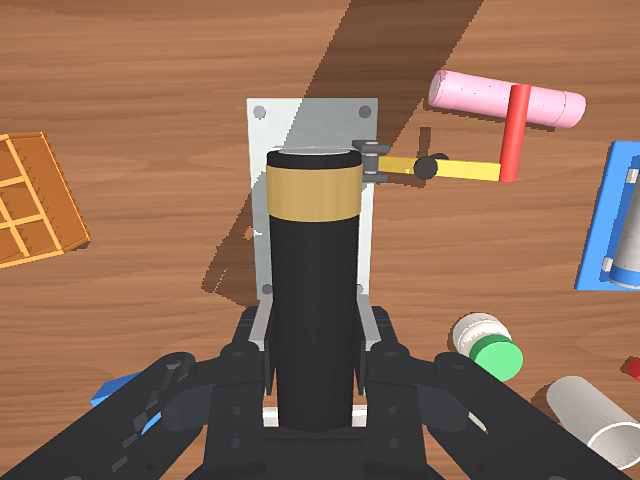

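The wrist view shows the tube held straight (columns 268–360) over the plate (columns 248–378). The strap is on the right, clear of it, and the handle is at (515,130).

Run:
```python
from h import *
c=dict(np.load('pics/w2.png.npz')); P=cloud(c); s=get_state()
q=P[168:290,255:375].reshape(-1,3); q=q[(q[:,2]>.22)&(q[:,2]<.32)]
A=[]
for x in np.arange(.44,.49,.005):
    w=q[abs(q[:,0]-x)<.0025]
    if len(w)>30: A.append((x,(w[:,1].min()+w[:,1].max())/2,np.ptp(w[:,1]),w[:,2].max()))
A=np.array(A); print(A.round(4)); k=np.polyfit(A[:,0],A[:,1],1); print('yaw',np.degrees(np.arctan(k[0])),'y at .51',np.polyval(k,.51)); print('end x',np.percentile(q[:,0],1))
k2=np.polyfit(A[:,0],A[:,3],1);print('pitch',np.degrees(np.arctan(k2[0])),'axis z at .51',np.polyval(k2,.51)-.016)
r=R.from_quat(s['tcp_rot']).as_matrix(); print(s['eef_pos'],r[:,2])
```

```text
[[ 0.44   -0.1946  0.0162  0.2873]
 [ 0.445  -0.1914  0.0322  0.2887]
 [ 0.45   -0.1917  0.032   0.2889]
 [ 0.455  -0.1918  0.0323  0.2888]
 [ 0.46   -0.1918  0.0315  0.2885]
 [ 0.465  -0.1919  0.0314  0.288 ]
 [ 0.47   -0.1922  0.0312  0.2881]
 [ 0.475  -0.1922  0.0313  0.2883]
 [ 0.48   -0.1924  0.031   0.2881]
 [ 0.485  -0.1925  0.0313  0.2859]]
yaw 0.6030915670654293 y at .51 -0.19175532587066796
end x 0.44273664594714107
pitch -1.5598716140124647 axis z at .51 0.27078115554739857
[ 0.50929895 -0.19327797  0.25489038] [-0.00104983  0.00133252 -0.99999856]
```

```bash
python3 -m crank '[[[4,-2,40],0,255],[[4,-2,80],0,255],[[4,-2,120],0,255],[[4,-2,155],0,255],[[4,-2,180],0,255],[[4,-2,195],0,255],[[4,-2,203],0,255],[[4,-2,207],0,255],[[4,-2,207],0,255],[[4,-2,207],0,255]]'
python3 -c "
from h import *
to(*fix(-.006,0),.033,90+FY)
c=cam('wrist','w3.png');cam('scene','s3.png')
cv2.imwrite('pics/s3c.png',cv2.resize(cv2.imread('pics/s3.png')[100:260,160:380],(770,560)))"
```

```text
time: 6.1
eef_pos: [0.5064, -0.1972, 0.05]
tcp_rot: [0.015, 1.0, -0.001, 0.001]
contact_force: [-0.7, -0.3, -1.6]
opening: 0.359
finger_force: 50.2
shift [-2.5  1.5 17. ] yaw 0.01 | toolx heading 178.31 tool z [ 0.002 -0.001 -1.   ]
```

View pics/s3c.png

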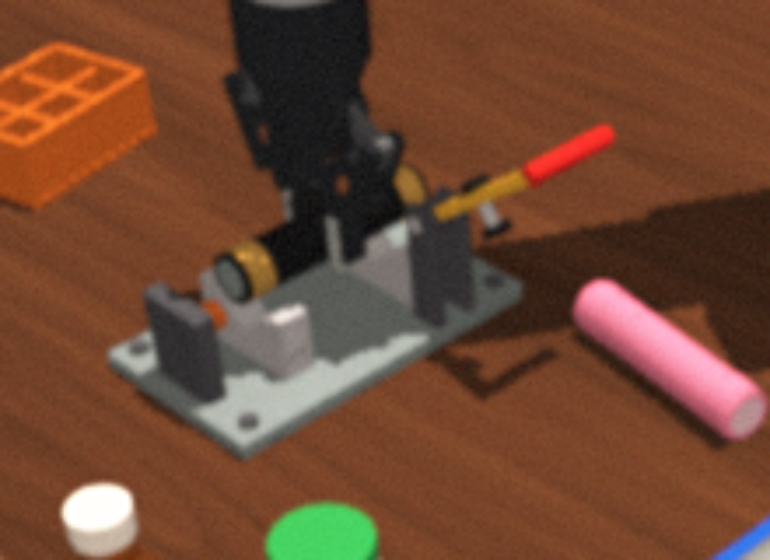

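The tube hovers just above the V, in line with it and clear of the orange stop.

```bash
python3 -m crank '[[[0,0,5],0,255],[[0,0,9],0,255],[[0,0,11],0,255],[[0,0,12],0,255],[[0,0,13],0,255],[[0,0,13],0,255],[[0,0,13],0,255]]'
python3 -m crank '[[[0,0,1],0,255],[[0,0,2],0,255],[[0,0,2],0,255]]'
```

```text
time: 6.9
eef_pos: [0.5054, -0.1967, 0.0356]
tcp_rot: [0.015, 1.0, -0.0, 0.0]
contact_force: [0.6, 0.2, -1.9]
opening: 0.355
finger_force: 50.2
time: 7.2
eef_pos: [0.5057, -0.1966, 0.0349]
tcp_rot: [0.015, 1.0, 0.0, -0.0]
contact_force: [-3.2, 2.1, 5.5]
opening: 0.357
finger_force: 51.1
```

```bash
python3 -m crank '[[[0,0,0],0,120],[[0,0,0],0,120],[[0,0,0],0,120],[[0,0,0],0,120],[[0,0,0],0,120]]' 20
python3 - <<'E'
from h import *
s=get_state(); print(s['eef_pos'],s['contact_force'])
c=cam('wrist','w4.png'); P=cloud(c); X,Y,Z=[P[...,i] for i in range(3)]
q=P.reshape(-1,3); q=q[(q[:,2]>.052)&(q[:,2]<.075)&(abs(q[:,1]+.196)<.022)&(q[:,0]<.49)&(q[:,0]>.4)]
A=[]
for x in np.arange(.445,.485,.005):
    w=q[abs(q[:,0]-x)<.0025]
    if len(w)>30: A.append((x,(w[:,1].min()+w[:,1].max())/2,np.ptp(w[:,1]),np.percentile(w[:,2],99)))
print(np.array(A).round(4)); print('end x',np.percentile(q[:,0],1))
E
```

```text
time: 7.7
eef_pos: [0.5053, -0.1967, 0.0335]
tcp_rot: [0.015, 1.0, 0.0, -0.0]
contact_force: [0.4, 0.0, 0.4]
opening: 0.531
finger_force: 0.0
[ 0.50533706 -0.19672261  0.03345218] [0.43917616 0.04833959 0.4027272 ]
[[ 0.445  -0.1934  0.0322  0.0676]
 [ 0.45   -0.1935  0.0325  0.0676]
 [ 0.455  -0.1935  0.0318  0.0674]
 [ 0.46   -0.1936  0.031   0.0668]
 [ 0.465  -0.1937  0.0311  0.0667]
 [ 0.47   -0.1939  0.031   0.0667]
 [ 0.475  -0.1939  0.031   0.0668]
 [ 0.48   -0.1943  0.0311  0.0668]]
end x 0.43499537144415157
```

View pics/w4.png

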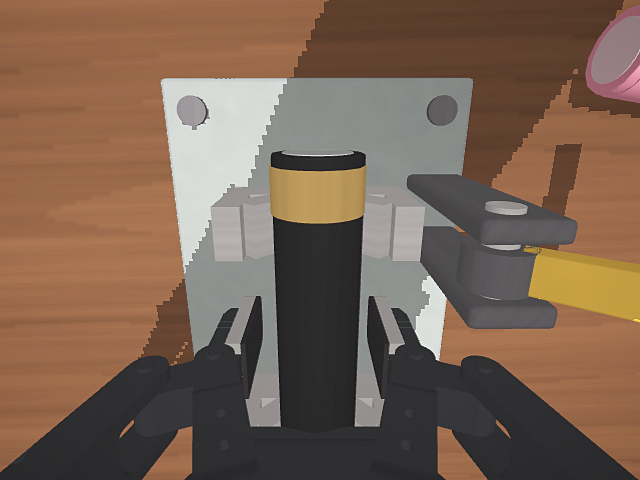

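The tube is seated: its top is at z 0.067 and it is centred between the support faces at columns 270–365. The pads sit about 1 mm off centre. I'll regrip lightly and slide.

```bash
python3 -m crank '[[[0,1,0],0,120],[[0,1,0],0,255],[[0,1,0],0,255],[[0,1,0],0,255],[[0,1,0],0,255]]' 20
python3 -m crank '[[[-1,0,0],0,255],[[-2,0,0],0,255],[[-3,0,0],0,255],[[-4,0,0],0,255],[[-5,0,0],0,255],[[-6,0,0],0,255],[[-7,0,0],0,255],[[-8,0,0],0,255],[[-8,0,0],0,255],[[-8,0,0],0,255]]'
```

```text
time: 8.25
eef_pos: [0.5054, -0.1957, 0.0336]
tcp_rot: [0.015, 1.0, -0.0, -0.0]
contact_force: [-1.2, -0.7, 0.4]
opening: 0.368
finger_force: 21.0
time: 9.25
eef_pos: [0.512, -0.1959, 0.0336]
tcp_rot: [0.015, 1.0, 0.0, -0.002]
contact_force: [-7.0, -1.3, 5.8]
opening: 0.369
finger_force: 21.4
```

```bash
python3 -m crank '[[[0,0,-1],0,255],[[0,0,-1],0,255]]'
python3 - <<'E'
from h import *
c=cam('wrist'); P=cloud(c); q=P.reshape(-1,3); q=q[(q[:,2]>.052)&(q[:,2]<.075)&(abs(q[:,1]+.196)<.022)&(q[:,0]<.49)&(q[:,0]>.4)]
print('end x',np.percentile(q[:,0],1))
c=cam('scene','s5.png');cv2.imwrite('pics/s5c.png',cv2.resize(c['frame'][150:230,190:290],(750,600),interpolation=cv2.INTER_CUBIC))
for i in range(4):
    s=get_state(); print(s['eef_pos'],s['contact_force'].round(1)); cam('top')
E
```

```text
time: 9.45
eef_pos: [0.5134, -0.1957, 0.0342]
tcp_rot: [0.015, 1.0, 0.0, 0.0]
contact_force: [0.6, -0.5, -2.0]
opening: 0.365
finger_force: 20.9
end x 0.4430096925662257
[ 0.51336314 -0.19568232  0.03414232] [-0.9 -0.3 -2.7]
[ 0.51336865 -0.19568838  0.03417609] [-0.   0.6 -2.5]
[ 0.51338317 -0.19570394  0.034229  ] [-1.  -0.5 -1.6]
[ 0.51338185 -0.19575562  0.03427437] [-0.3 -0.1 -2.1]
```

View pics/s5c.png

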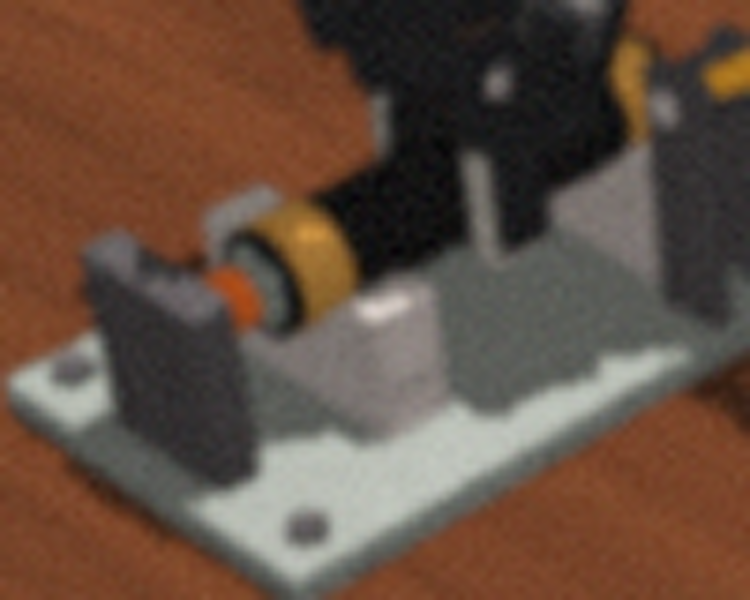

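The tube front (265,290) is still just short of the orange stop (235,300). The vertical load is now neutral, so I'll continue in small steps.

```bash
python3 -m crank '[[[-1,0,0],0,255],[[-2,0,0],0,255],[[-3,0,0],0,255],[[-3,0,0],0,255],[[-3,0,0],0,255]]'; for i in 1; do python3 -m crank '[[[-0.5,0,0],0,255],[[-1,0,0],0,255],[[-1,0,0],0,255]]';done
```

```text
time: 10.25
eef_pos: [0.5164, -0.196, 0.0346]
tcp_rot: [0.015, 1.0, 0.0, -0.0]
contact_force: [-0.2, -0.5, -2.7]
opening: 0.366
finger_force: 20.8
time: 10.55
eef_pos: [0.5174, -0.1961, 0.0346]
tcp_rot: [0.015, 1.0, -0.0, 0.0]
contact_force: [0.3, -0.3, -2.2]
opening: 0.363
finger_force: 20.8
```

```bash
python3 -m crank '[[[-0.5,0,0],0,255],[[-1,0,0],0,255],[[-1,0,0],0,255]]'
```

```text
time: 10.85
eef_pos: [0.5184, -0.1961, 0.0345]
tcp_rot: [0.015, 1.0, 0.0, -0.0]
contact_force: [-0.3, 0.1, -1.3]
opening: 0.364
finger_force: 20.8
```

```bash
python3 -m crank '[[[-0.5,0,0],0,255],[[-1,0,0],0,255],[[-1,0,0],0,255]]'
```

```text
time: 11.15
eef_pos: [0.5188, -0.196, 0.0343]
tcp_rot: [0.015, 1.0, 0.0, -0.001]
contact_force: [-2.8, -0.4, -0.3]
opening: 0.363
finger_force: 20.8
```

```bash
python3 -m crank '[[[-0.5,0,0],0,255],[[-1,0,0],0,255],[[-1,0,0],0,255]]'
```

```text
time: 11.45
eef_pos: [0.5195, -0.196, 0.0342]
tcp_rot: [0.015, 1.0, 0.0, -0.001]
contact_force: [-6.1, -0.3, -1.6]
opening: 0.37
finger_force: 20.9
```

```bash
python3 -m crank '[[[0,0,0.3],0,255],[[0,0,0.6],0,255],[[0,0,0.6],0,255],[[0,0,0.6],0,255]]'; python3 -c "
from h import *
for i in range(3): print(get_state()['contact_force'].round(1)); cam('top')"
```

```text
time: 11.85
eef_pos: [0.5196, -0.1961, 0.034]
tcp_rot: [0.015, 1.0, 0.0, -0.001]
contact_force: [-6.4, 0.0, 1.1]
opening: 0.368
finger_force: 21.1
[-6.4  0.   1.1]
[-5.  -0.7  1.2]
[-5.3 -1.   0.9]
```

```bash
python3 -m crank '[[[0,0,0],0,150],[[0,0,0],0,100],[[0,0,0],0,60],[[0,0,0],0,60],[[0,0,-5],0,60],[[0,0,-25],0,60],[[0,0,-65],0,60],[[0,0,-110],0,40],[[0,0,-150],0,20],[[0,0,-190],0,0]]' 40
python3 -m crank '[[[15,30,-20],0,0],[[30,60,-20],0,0],[[50,90,-20],0,0],[[70,120,-20],0,0],[[85,137,-20],0,0],[[85,137,-20],0,0],[[85,137,-20],0,0],[[85,137,-20],0,0]]'
python3 - <<'E'
from h import *
c=cam('wrist','w6.png'); P=cloud(c)
hsv=cv2.cvtColor(c['frame'],cv2.COLOR_BGR2HSV); H,S,V=[hsv[...,i] for i in range(3)]
t=((H<4)|(H>176))&(S>180)&(P[...,2]>.09)&(P[...,2]<.22); q=P[t]; print(t.sum(),np.median(q,0),np.percentile(q,[2,98],axis=0))
r=cv2.minAreaRect(q[:,:2].astype(np.float32)); print(r)
to(*fix(-.08,.137),.122,90+FY); s=get_state(); print(s['contact_force'],s['eef_pos'])
c=cam('top','t6.png')
E
```

```text
time: 13.0
eef_pos: [0.5204, -0.196, 0.2263]
tcp_rot: [0.015, 1.0, -0.0, 0.001]
contact_force: [0.5, 0.2, -0.0]
opening: 1.0
finger_force: 0.0
time: 13.8
eef_pos: [0.4402, -0.0574, 0.2444]
tcp_rot: [0.015, 1.0, -0.0, 0.0]
contact_force: [-0.4, 0.2, 0.1]
opening: 1.002
finger_force: 0.0
1406 [ 0.43887875 -0.05796297  0.14654551] [[ 0.41132496 -0.06362414  0.14227956]
 [ 0.47116579 -0.05211251  0.14835809]]
((0.44199684262275696, -0.058040495961904526), (0.01150202751159668, 0.06212759390473366), 88.57344818115234)
shift [  1.1   0.8 122.2] yaw -0.05 | toolx heading 178.25 tool z [ 0. -0. -1.]
[-0.01844935  0.49375525 -1.46040632] [ 0.44011091 -0.05746963  0.24417711]
```

View pics/w6.png

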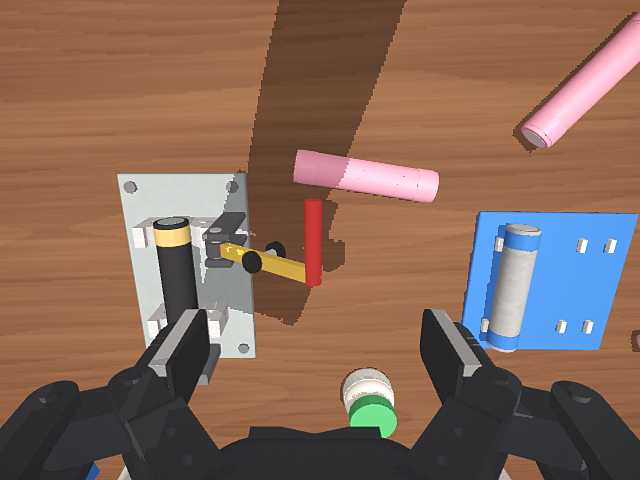

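The wrist view shows the handle bar at (313,242), midway between the fingers. The strap is at (265,262) and the tube is lying in the V.

```bash
python3 -m crank '[[[4,0,35],0,0],[[4,0,75],0,0],[[4,0,105],0,0],[[4,0,120],0,0],[[4,0,120],0,80],[[4,0,120],0,160],[[4,0,120],0,255],[[4,0,120],0,255],[[4,0,120],0,255],[[4,0,120],0,255]]' 30
python3 - <<'E'
from h import *
s=get_state();print(s['contact_force'].round(1))
# arc plan: handle circle radius 105 about y.05,z.08; from measured handle
import math
a0=math.atan2(.1424-.08,.137-.05); r=.105
print('start ang from upright',90-math.degrees(a0), math.hypot(.0624,.087))
for k in range(0,16):
    a=a0+math.radians(8*k); print(k,round(1e3*r*(math.cos(a)-math.cos(a0)),1),round(-1e3*r*(math.sin(a)-math.sin(a0)),1), 'z',round(80+105*math.sin(a),1),end=' | ')
E
```

```text
time: 14.9
eef_pos: [0.4362, -0.0581, 0.1248]
tcp_rot: [0.014, 1.0, -0.002, 0.001]
contact_force: [0.5, -5.5, -1.6]
opening: 0.126
finger_force: 29.6
[ 0.5 -5.5 -1.6]
start ang from upright 54.35034362842378 0.10706427975753631
0 0.0 -0.0 z 141.2 | 1 -9.3 -11.3 z 152.5 | 2 -20.2 -21.1 z 162.3 | 3 -32.3 -29.4 z 170.6 | 4 -45.4 -35.9 z 177.1 | 5 -59.3 -40.5 z 181.7 | 6 -73.7 -43.2 z 184.4 | 7 -88.3 -43.8 z 185.0 | 8 -102.9 -42.3 z 183.5 | 9 -117.2 -38.9 z 180.1 | 10 -130.8 -33.5 z 174.7 | 11 -143.5 -26.2 z 167.4 | 12 -155.1 -17.3 z 158.5 | 13 -165.3 -6.8 z 148.0 | 14 -174.0 5.0 z 136.2 | 15 -181.0 17.9 z 123.3 |
```

```bash
python3 -m crank '[[[0,-4.5,-5.8],0,255],[[0,-9.3,-11.3],0,255],[[0,-20.2,-21.1],0,255],[[0,-32.3,-29.4],0,255],[[0,-45.4,-35.9],0,255],[[0,-59.3,-40.5],0,255],[[0,-73.7,-43.2],0,255],[[0,-88.3,-43.8],0,255],[[0,-88.3,-43.8],0,255]]'
```

```text
time: 15.8
eef_pos: [0.4339, -0.1455, 0.1707]
tcp_rot: [0.015, 1.0, 0.0, 0.001]
contact_force: [-2.4, 1.6, 8.9]
opening: 0.125
finger_force: 30.6
```

```bash
python3 -m crank '[[[0,-7,0],0,255],[[0,-14.6,0.5],0,255],[[0,-28.9,3.9],0,255],[[0,-42.5,9.3],0,255],[[0,-55.2,16.6],0,255],[[0,-66.8,25.5],0,255],[[0,-77,36],0,255],[[0,-85.7,47.8],0,255],[[0,-92.7,60.7],0,255],[[0,-92.7,60.7],0,255]]'
```

```text
time: 16.8
eef_pos: [0.4308, -0.2386, 0.106]
tcp_rot: [0.015, 1.0, -0.001, 0.001]
contact_force: [5.6, -1.5, -4.0]
opening: 0.124
finger_force: 32.5
```

Run:
```python
from h import *
c=cam('wrist','w7.png'); P=cloud(c); s=get_state(); print(s['eef_pos'],s['contact_force'])
hsv=cv2.cvtColor(c['frame'],cv2.COLOR_BGR2HSV); H,S,V=[hsv[...,i] for i in range(3)]
t=((H<4)|(H>176))&(S>180)&(P[...,2]>.06)&(P[...,2]<.22)&(P[...,1]<-.1); q=P[t]; print(t.sum(),np.median(q,0),np.percentile(q,[2,98],axis=0))
```

```text
[ 0.43086767 -0.23850355  0.1062767 ] [ 5.05210106 -2.40266445 -4.19643627]
3750 [ 0.432358   -0.2381537   0.12981975] [[ 0.40587174 -0.243739    0.12345147]
 [ 0.46557493 -0.23256026  0.13152069]]
```

View pics/w7.png

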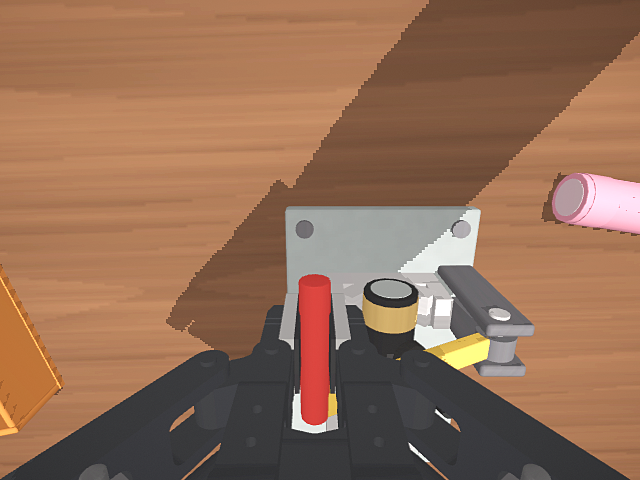

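The bar at (315,350) is held between the pads. The strap has swung over and the tube is undisturbed. Next I release, close the fingers and press from above.

```bash
python3 -m crank '[[[0,0,0],0,190],[[0,0,0],0,170],[[0,0,0],0,170],[[0,0,-10],0,170],[[0,0,-30],0,170],[[0,0,-50],0,170],[[0,-1,-50],0,255],[[0,-1,-50],0,255],[[0,-1,-50],0,255],[[0,-1,-50],0,255]]' 30
python3 - <<'E'
from h import *
s=get_state(); print(s['eef_pos'],s['contact_force'],s['opening'])
c=cam('wrist'); P=cloud(c)
hsv=cv2.cvtColor(c['frame'],cv2.COLOR_BGR2HSV); H,S,V=[hsv[...,i] for i in range(3)]
t=((H<4)|(H>176))&(S>180)&(P[...,2]>.06)&(P[...,2]<.22)&(P[...,1]<-.1); q=P[t]; print(t.sum(),np.median(q,0),np.percentile(q,[2,98],axis=0))
E
```

```text
time: 17.85
eef_pos: [0.4294, -0.238, 0.1558]
tcp_rot: [0.015, 1.0, 0.001, -0.001]
contact_force: [0.3, 0.5, -0.4]
opening: 0.005
finger_force: 0.0
[ 0.42941897 -0.23796154  0.15579605] [ 0.2654693   0.49390501 -0.38818649] 0.0045145192513442916
1126 [ 0.41746565 -0.23750155  0.1299962 ] [[ 0.40584407 -0.24296852  0.12395737]
 [ 0.43172728 -0.23219982  0.13203927]]
```

```bash
python3 -m crank '[[[0,0,12],0,255],[[0,0,20],0,255],[[0,0,25],0,255],[[0,-2,30],0,255],[[0,-4,35],0,255],[[0,-5.5,40],0,255],[[0,-7,45],0,255],[[0,-8,50],0,255],[[0,-8,50],0,255]]'
```

```text
time: 18.8
eef_pos: [0.4302, -0.2468, 0.1065]
tcp_rot: [0.015, 1.0, -0.0, 0.001]
contact_force: [-0.6, 0.0, -0.3]
opening: 0.004
finger_force: 0.0
```

```bash
python3 -m crank '[[[0,0,2],0,255],[[0,-0.5,4],0,255],[[0,-0.5,6],0,255]]'
python3 - <<'E'
from h import *
s=get_state(); print(s['eef_pos'],s['contact_force'],s['opening'])
c=cam('wrist','w8.png'); P=cloud(c)
hsv=cv2.cvtColor(c['frame'],cv2.COLOR_BGR2HSV); H,S,V=[hsv[...,i] for i in range(3)]
t=((H<4)|(H>176))&(S>180)&(P[...,2]>.06)&(P[...,2]<.22)&(P[...,1]<-.1); q=P[t]; print(t.sum(),np.median(q,0),np.percentile(q,[2,98],axis=0)); print(get_state()['contact_force'])
E
```

```text
time: 19.1
eef_pos: [0.4303, -0.2477, 0.1015]
tcp_rot: [0.015, 1.0, -0.001, 0.001]
contact_force: [-2.0, -1.9, 4.7]
opening: 0.001
finger_force: 2.0
[ 0.43025699 -0.24765584  0.10149314] [-2.01731106 -1.91754317  4.73096317] 0.0013487594880124665
859 [ 0.41141287 -0.24670429  0.10017236] [[ 0.40547881 -0.25200923  0.09260051]
 [ 0.4206025  -0.24116331  0.10229455]]
[-0.99247558 -2.35584357  3.36109151]
```

```bash
cat > av.py <<'E'
from h import *
F=[];z=[]
for i in range(4):
    s=get_state(); F.append(s['contact_force']); z.append(s['eef_pos']); read_camera('top')
print('F',np.mean(F,0).round(1),'z',np.mean(z,0).round(4))
E
python3 -m crank '[[[0,0,1],0,255],[[0,0,2],0,255],[[0,0,3],0,255],[[0,-0.4,4],0,255]]'; python3 av.py
```

```text
time: 19.55
eef_pos: [0.4303, -0.2476, 0.0973]
tcp_rot: [0.015, 1.0, -0.0, 0.001]
contact_force: [0.7, -1.9, 3.8]
opening: 0.0
finger_force: 1.9
F [ 0.7 -2.6  3.6] z [ 0.4303 -0.2475  0.0972]
```

```bash
python3 -m crank '[[[0,0,1],0,255],[[0,0,2],0,255],[[0,0,3],0,255]]'; python3 av.py
```

```text
time: 20.05
eef_pos: [0.43, -0.2474, 0.0941]
tcp_rot: [0.015, 1.0, -0.0, 0.0]
contact_force: [1.4, -2.6, 4.2]
opening: 0.0
finger_force: 1.9
F [ 1.3 -2.6  3.2] z [ 0.4299 -0.2473  0.0939]
```

```bash
python3 -m crank '[[[0,0,1],0,255],[[0,0,2],0,255],[[0,0,3],0,255]]'; python3 av.py
```

```text
time: 20.55
eef_pos: [0.4298, -0.2475, 0.091]
tcp_rot: [0.015, 1.0, -0.0, -0.0]
contact_force: [1.9, -2.8, 4.0]
opening: 0.002
finger_force: 1.8
F [ 1.  -2.5  3.7] z [ 0.4297 -0.2473  0.0909]
```

```bash
python3 -m crank '[[[0,0,1],0,255],[[0,0,2],0,255]]'; python3 av.py
```

```text
time: 20.95
eef_pos: [0.4297, -0.2474, 0.089]
tcp_rot: [0.015, 1.0, -0.0, -0.0]
contact_force: [-0.1, -2.6, 3.9]
opening: 0.001
finger_force: 1.8
F [ 0.1 -2.7  3.1] z [ 0.4296 -0.2473  0.0888]
```

```bash
python3 -m crank '[[[0,0,1],0,255],[[0,0,1],0,255]]'; python3 av.py
```

```text
time: 21.35
eef_pos: [0.4297, -0.2473, 0.0879]
tcp_rot: [0.015, 1.0, 0.0, -0.0]
contact_force: [0.2, -3.3, 3.0]
opening: 0.003
finger_force: 1.3
F [ 0.  -2.5  2.4] z [ 0.4296 -0.2473  0.0879]
```

Still drag only, with the handle at about z 82. I'll continue.

```bash
python3 -m crank '[[[0,0,1],0,255],[[0,0,2],0,255],[[0,0,3],0,255]]'; python3 av.py
```

```text
time: 21.85
eef_pos: [0.4297, -0.2474, 0.085]
tcp_rot: [0.015, 1.0, 0.0, -0.0]
contact_force: [-1.6, -2.0, 3.1]
opening: 0.005
finger_force: 1.7
F [-0.6 -2.6  3.1] z [ 0.4297 -0.2473  0.0849]
```

```bash
python3 -m crank '[[[0,0,1],0,255],[[0,0,2],0,255]]'; python3 av.py
```

```text
time: 22.25
eef_pos: [0.4297, -0.2473, 0.083]
tcp_rot: [0.015, 1.0, 0.0, -0.0]
contact_force: [-0.6, -0.5, 3.0]
opening: 0.0
finger_force: 1.7
F [-0.9 -1.4  2.8] z [ 0.4297 -0.2473  0.0829]
```

```bash
python3 -m crank '[[[0,0,1],0,255],[[0,0,2],0,255]]'; python3 av.py
```

```text
time: 22.65
eef_pos: [0.4297, -0.2473, 0.081]
tcp_rot: [0.015, 1.0, 0.0, -0.0]
contact_force: [-0.8, -0.8, 3.4]
opening: -0.004
finger_force: 1.7
F [-1.2 -1.6  3.1] z [ 0.4297 -0.2473  0.0809]
```

```bash
python3 -m crank '[[[0,0,1],0,255],[[0,0,2],0,255]]'; python3 av.py
```

```text
time: 23.05
eef_pos: [0.4298, -0.2473, 0.079]
tcp_rot: [0.015, 1.0, 0.0, -0.0]
contact_force: [-1.8, -1.2, 3.5]
opening: 0.004
finger_force: 1.7
F [-1.  -1.6  2.9] z [ 0.4298 -0.2473  0.0789]
```

```bash
python3 -m crank '[[[0,0,1],0,255],[[0,0,2],0,255]]'; python3 av.py
```

```text
time: 23.45
eef_pos: [0.4298, -0.2473, 0.0771]
tcp_rot: [0.015, 1.0, 0.0, -0.0]
contact_force: [-2.3, -1.0, 5.5]
opening: 0.0
finger_force: 2.4
F [-1.8 -1.1  4.3] z [ 0.4298 -0.2473  0.0771]
```

```bash
python3 -m crank '[[[0,0,1],0,255],[[0,0,1],0,255]]'; python3 av.py
```

```text
time: 23.85
eef_pos: [0.4298, -0.2473, 0.0762]
tcp_rot: [0.015, 1.0, 0.0, -0.0]
contact_force: [-3.2, -0.4, 4.4]
opening: -0.003
finger_force: 2.4
F [-2.3 -0.1  4.6] z [ 0.4298 -0.2473  0.0762]
```

```bash
python3 -m crank '[[[0,0,1],0,255],[[0,0,1.5],0,255]]'; python3 av.py
```

```text
time: 24.25
eef_pos: [0.4298, -0.2473, 0.075]
tcp_rot: [0.015, 1.0, 0.0, -0.0]
contact_force: [-3.2, 0.9, 7.3]
opening: -0.001
finger_force: 4.0
F [-2.9  0.6  7. ] z [ 0.4298 -0.2473  0.075 ]
```

```bash
python3 -m crank '[[[0,0,0.7],0,255],[[0,0,0.7],0,255]]'; python3 av.py
```

```text
time: 24.65
eef_pos: [0.4298, -0.2473, 0.0744]
tcp_rot: [0.015, 1.0, 0.0, -0.0]
contact_force: [-2.7, 0.9, 7.4]
opening: -0.002
finger_force: 3.9
F [-3.1  0.4  7.4] z [ 0.4298 -0.2473  0.0744]
```

```bash
python3 -m crank '[[[0,0,0.5],0,255],[[0,0,0.5],0,255]]'; python3 av.py
```

```text
time: 25.05
eef_pos: [0.4298, -0.2473, 0.074]
tcp_rot: [0.015, 1.0, 0.0, -0.0]
contact_force: [-3.3, 1.3, 8.6]
opening: -0.0
finger_force: 4.3
F [-3.6  0.5  8.5] z [ 0.4298 -0.2473  0.074 ]
```

The press force is 8.5 N, a firm clamp. I'll lift off and check.

```bash
python3 -m crank '[[[0,0,-2],0,255],[[0,0,-10],0,255],[[0,0,-40],0,255],[[0,0,-80],0,255],[[0,0,-120],0,255],[[0,-20,-140],0,255],[[0,-50,-140],0,255],[[0,-80,-140],0,255],[[0,-80,-140],0,255],[[0,-80,-140],0,255]]'
python3 - <<'E'
from h import *
for n in ['scene','top']:
    c=cam(n,n+'9.png'); P=cloud(c)
    hsv=cv2.cvtColor(c['frame'],cv2.COLOR_BGR2HSV); H,S,V=[hsv[...,i] for i in range(3)]
    t=((H<4)|(H>176))&(S>180)&(P[...,2]>.05)&(P[...,2]<.22)&(P[...,1]<-.1)&(P[...,0]<.5)&(P[...,0]>.39); q=P[t]; print(n,t.sum(),np.median(q,0).round(4),np.percentile(q[:,2],98))
cv2.imwrite('pics/s9c.png',cv2.resize(cv2.imread('pics/scene9.png')[120:240,180:340],(800,600),interpolation=cv2.INTER_CUBIC))
E
```

```text
time: 26.25
eef_pos: [0.4272, -0.3272, 0.2128]
tcp_rot: [0.015, 1.0, 0.001, -0.0]
contact_force: [0.6, -0.0, 0.4]
opening: 0.003
finger_force: 0.0
scene 72 [ 0.4315 -0.2432  0.0733] 0.08866482332497955
top 268 [ 0.4362 -0.2484  0.0728] 0.07714233342732385
```

View pics/s9c.png

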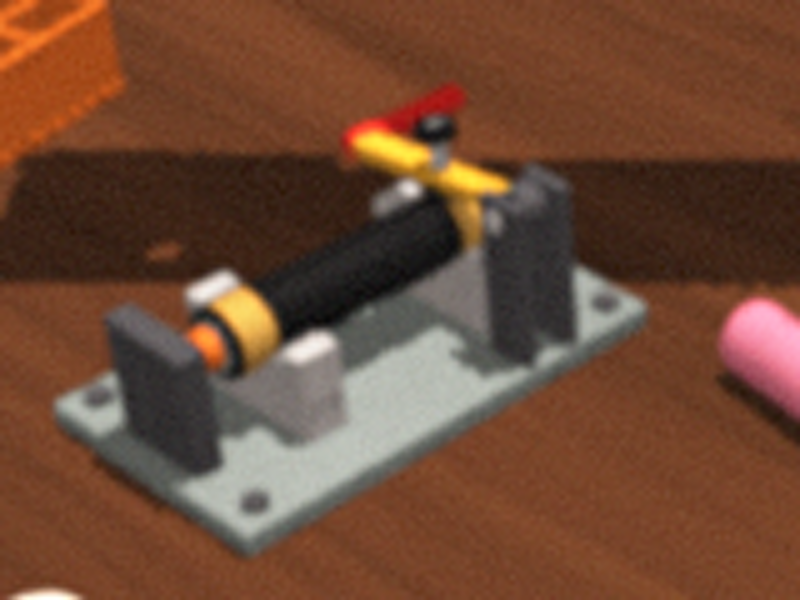

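The tube lies in the V with its end at the orange stop (210,345). The strap is down across the tube with its handle at (410,115), and the gripper is clear.

```bash
python3 -c "
from plant import ctrl
print(ctrl.sign_off())"
```

```text
the job is handed in; nothing more can be done
None
```

I handed the job in at about 26 s of the 72 s allowed: the black tube lies in the V-block against the orange stop (pressed with about 5 N), the strap is clamped down with an 8.5 N press on the handle, and the gripper is clear; the judge's result was not shown.

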